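# Lock up the castle nut on a pressure vessel

### The arm

A 6-joint arm with a two-finger parallel gripper is mounted at the origin on the work surface. World frame = base frame: x ahead of the robot, y to its left, z up, the work surface at z = 0. Lengths are in m, angles in degrees, forces in N, time in s.
With the tool pointing down it reaches from about 0.25 to 0.85 m from the base axis. Payload 12.5 kg.
Tool frame: the origin (TCP) lies midway between the tips of the shut fingers; the grasp point (between the pads) lies 19 mm behind it; y points along the fingers, x is the direction in which the jaws open and shut, and the axes are right-handed (so a half turn about y gives the same grasp; the last joint's range is limited). The gripper opens to 93 mm and grips with 3 to 60 N. Pads are 15 mm wide; open, the fingers measure 128 mm over their backs; the gripper's body (75 mm by 188 mm) begins 65 mm behind the grasp point.
Start: joints at [70.038, 20.094, 94.641, -0, 65.266, -4.847], TCP at [0.143, 0.531, 0.182] pointing down, gripper open.
Joint ranges: [-157.81, 157.81], [-45, 120.19], [0.68, 151.7], [-89.99, 269.99], [4.06, 180], [-164.3, 164.3]. Speed limits (degrees/s): [127.2, 127.2, 159.86, 180, 180, 180].

### API

Orientations are given as [roll, pitch, yaw] about the fixed x, y, z axes, in that order (R = Rz(yaw) Ry(pitch) Rx(roll)).
In Python, from plant import manip, vision gives the robot as it stands. The module is installed in compiled form; this text tells all that it offers.
- The arm moves only by the shell command python3 -m pendant 'ROWS'. ROWS is JSON, a list of rows, each a list of 7 numbers: the opening in per cent of the stroke, from 0 (shut) to 100 (fully open), then the shift along the tool's x, y, z in mm, then the turn, a rotation vector about the tool's x, y, z in degrees. A call has 1 to 12 rows; each row is the pose to reach, as a shift and turn from the pose measured when the call began, along the tool's axes at that moment; what a row does not reach only later rows make up. A row lasts 1/8 s, in which the tool goes at most 62.5 mm and 10.7 degrees, less where a joint would pass 70% of its speed; a pose out of reach is approached as far as the arm can. A call with a gripper value outside its range is refused whole. The fingers move at their own pace and stop on an object; the grip force is fixed at half the most. Time passes only in rows, so rows that repeat a pose let the fingers close. It gives the time, the measured TCP pose, the force and the opening at its end, in the units of the state.
- manip.observe(): the state, without advancing time (a new reading comes with each control period).
- vision.camera(name): name is "scene" or "top" or "wrist"; returns a dict with "color" (420x560x3 uint8, red, green, blue), "fov_y" (degrees; the focal length in pixels is half the picture's height over the tangent of half this angle, whatever the lens; pixels are square), "cx", "cy" (the principal point, pixels), "camera_from_world" (4x4, takes a point from world to camera coordinates); the wrist camera has in their place "mount" (4x4, takes a point from camera to tool coordinates, whose origin is the TCP and whose axes are the tool frame's). Camera axes: x right, y down, z forward; pixel columns grow to the right and rows downward; lengths in m; the calibration is good to about 2 mm. A picture is of the moment at which its call begins: read the wrist's pose just before it. There is no depth.
- manip.close_job(): hands the job in, once; it reports no verdict.
The state is a dict: "time_s": time; "qpos": joint angles; "qvel": joint speeds; "effort": joint torques, N m; "tool_pos": TCP position; "ee_rot": TCP orientation; "ft_force": force on the tool from outside, world axes, zero at the start; "ft_torque": the same for the moment, N m; "gripper_width": opening from 0.0 (shut) to 1.0 (fully open).
Only numpy, scipy, OpenCV 4.12 (cv2) and the standard library are available. Lean on these libraries where they do the work, as an engineer would, in place of code of your own. Each camera call takes 0.05 s, during which the arm holds its last target.

### The job

Three small pressure vessels stand on the lab bench, and two already have a split pin through their castle nut. On the third, the one without a pin, tighten the nut clockwise (seen from above) until it is snug, then turn it a little further until the next slot lines up with the cross hole in the stud, ready for its pin, and let go. The first line-up you meet going clockwise is the right one and lies past snug; going back anticlockwise leaves the nut loose.

Things in the scene. Friction and masses are not known exactly. Their poses are not given: they have to be found in the camera images.
- nut (a joint): Turn of the loose castle nut (rad), vertical axis, growing clockwise seen from above. 0 is snug; starts at -0.5 to -0.2; stops at -0.7 and 1.1. The first line-up of a slot with the cross hole comes at 0.35 to 0.75: 0.55 to 1.25 rad in all, one grasp. Steady drag 0.4 N m; it stays where it is left and does not rise or sink.
- nut_top (a point): Centre of the nut's top, 142 mm above the bench, z up, turning with the nut. Plain brass, 34 mm high: the lower 20 mm is a 46 mm square, its flats facing this x and y (grip across two opposite flats); the upper 14 mm a round 43 mm crown with four dark slots, 8 mm wide, along +x, -x, +y, -y, in the middle of the flats.
- stud: Bright grey metal 22 mm round stud, fixed, standing 10 mm out of the nut (end at 152 mm). Origin on the nut's axis, 108 mm above the bench, level with the nut's underside; z up. The 6 mm cross hole runs along its x, 28 mm above the origin; a dark 4 mm groove across the stud's end lies right above and parallel to it. In line: the nut's x or y parallel to this x.
- vessel: The vessel with no pin through its nut, bolted down; origin under its centre at bench level, z up. Foot 130 mm square, pot 100 mm round, lid 112 mm round with its top at 88 mm; on it a 38 mm round boss, 20 mm high, carries the nut. Two equal vessels, with a pin through the nut and locked solid, stand at least 160 mm away, centre to centre.
Mind the look-alikes: they are no part of the job. Leave any blue look-alike of the vessel alone.

How it is judged:
By the outcome, as a careful person would: the job done as asked, in the order asked, and still so for the second after the job is handed in, with the robot touching nothing.
It also fails if it takes over 32 s, if anything falls off the work surface, if the arm or the gripper's body presses on something with over 40 N, if the wrist force passes 120 N, or if a joint passes its speed limit or range.

## Working session

There is one attempt and no reset: what is moved stays moved. The work goes in short steps, Python scripts to look and compute and a shell command to move; the robot and the scene stay as the last step left them, time stands still between calls to the robot, and variables do not carry over. Pictures are saved under pics/ and viewed, and the job is handed in when it is done.

```bash
mkdir -p pics
cat > h.py <<'E'
import numpy as np,cv2
from plant import manip,vision
from scipy.spatial.transform import Rotation as R
def snap(n,f):
    s=manip.observe(); c=vision.camera(n); cv2.imwrite('pics/'+f+'.png',c['color'][:,:,::-1])
    np.save('pics/'+f+'.npy',dict(c=c,s=s),allow_pickle=True); return c,s
def load(f): d=np.load('pics/'+f+'.npy',allow_pickle=True).item(); return d['c'],d['s']
def cw(c,s):
    if 'camera_from_world' in c: return np.array(c['camera_from_world'])
    T=np.eye(4);T[:3,:3]=R.from_euler('xyz',s['ee_rot'],degrees=True).as_matrix();T[:3,3]=s['tool_pos']
    return np.linalg.inv(T@np.array(c['mount']))
def foc(c): return c['color'].shape[0]/2/np.tan(np.radians(c['fov_y']/2))
def ray(c,s,u,v,z):
    M=np.linalg.inv(cw(c,s)); f=foc(c)
    d=M[:3,:3]@np.array([(u-c['cx'])/f,(v-c['cy'])/f,1]);o=M[:3,3]
    return o+d*(z-o[2])/d[2]
def proj(c,s,p):
    q=cw(c,s)@np.append(p,1);f=foc(c);return c['cx']+f*q[0]/q[2],c['cy']+f*q[1]/q[2]
def crop(f,x0,y0,x1,y1,k,o):
    i=cv2.imread('pics/'+f+'.png')[y0:y1,x0:x1];cv2.imwrite('pics/'+o+'.png',cv2.resize(i,None,fx=k,fy=k,interpolation=cv2.INTER_CUBIC))
E
python3 - <<'E'
from h import *
print(manip.observe())
for n in('scene','top','wrist'):
    c,s=snap(n,n+'0');print(n,c['fov_y'],c['cx'],c['cy'],c.get('mount'),c.get('camera_from_world'))
E
```

```text
{'time_s': 0.0, 'qpos': array([ 7.00360943e+01,  2.01232991e+01,  9.46766174e+01, -1.28466424e-03,
        6.52640574e+01, -4.84747933e+00]), 'qvel': array([ 0.11603953, -0.05718289,  0.00593512, -0.06019967, -0.03856248,
       -0.04664546]), 'effort': array([-2.72547339e-03, -4.97306478e+01, -2.85261905e+01,  6.98662922e-02,
        2.56058411e-02, -1.06045529e-04]), 'tool_pos': array([0.14328478, 0.53061859, 0.18131358]), 'ee_rot': array([-8.99957560e+01,  6.38435880e-02,  7.48841142e+01]), 'ft_force': array([-0.45600547,  0.39596433, -0.29648395]), 'ft_torque': array([ 0.000559  ,  0.01202658, -0.02834975]), 'gripper_width': 1.0011642504683242}
scene 44.956439115565885 279.19728451482246 212.41525447871354 None [[ 0.80001434  0.59981551 -0.01408565 -0.32926343]
 [ 0.47303688 -0.64501488 -0.60015991 -0.16669221]
 [-0.36907068  0.4734735  -0.79975601  1.10744347]
 [ 0.          0.          0.          1.        ]]
top 44.59055168966111 281.8815863612116 212.98785767288516 None [[-0.11064341 -0.99385763  0.00224479 -0.00198952]
 [-0.97327216  0.10789379 -0.20273194  0.4479491 ]
 [ 0.20124449 -0.02461574 -0.9792317   0.95748357]
 [ 0.          0.          0.          1.        ]]
wrist 62.574473075714835 279.6507039329946 205.92777370804498 [[ 9.99999904e-01 -3.56033932e-04  2.55824994e-04  6.75951563e-04]
 [-3.50519719e-04 -2.98796161e-01  9.54316893e-01 -2.01674226e-01]
 [-2.63329670e-04 -9.54316891e-01 -2.98796257e-01  8.36848749e-02]
 [ 0.00000000e+00  0.00000000e+00  0.00000000e+00  1.00000000e+00]] None
```

View pics/scene0.png

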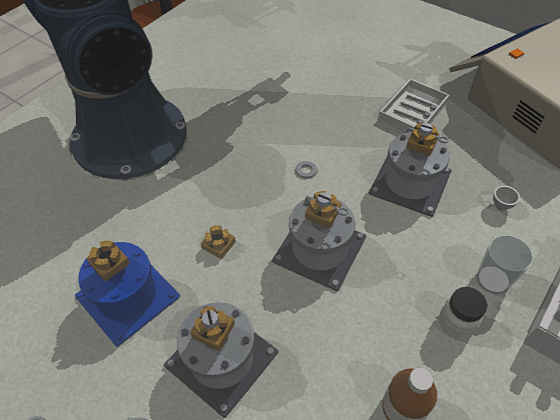

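View pics/top0.png

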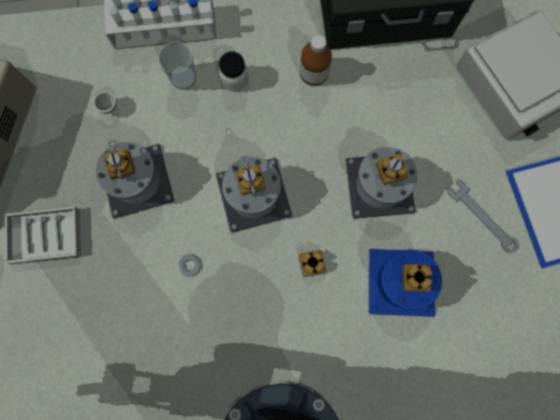

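View pics/wrist0.png

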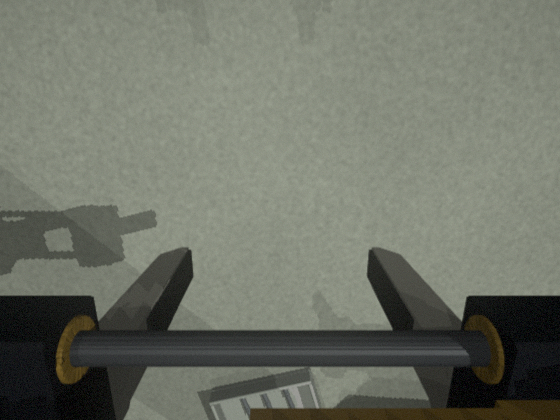

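Run:
```python
from h import *
i=cv2.imread('pics/top0.png')
a=[cv2.resize(i[v-30:v+30,u-30:u+30],(380,280) and (260,260),interpolation=cv2.INTER_CUBIC) for u,v in((118,160),(250,178),(393,168))]
j=cv2.imread('pics/scene0.png')
b=[cv2.resize(j[v-30:v+30,u-30:u+30],(260,260),interpolation=cv2.INTER_CUBIC) for u,v in((424,138),(322,208),(213,328))]
cv2.imwrite('pics/cr0.png',np.vstack([np.hstack(a),np.hstack(b)]))
c,s=load('top0')
for u,v in((118,160),(250,178),(393,168)): print(ray(c,s,u,v,.152))
```

```text
[0.55137019 0.23120407 0.152     ]
[4.92345247e-01 3.84496520e-04 1.52000000e-01]
[ 0.48269088 -0.25449809  0.152     ]
```

View pics/cr0.png

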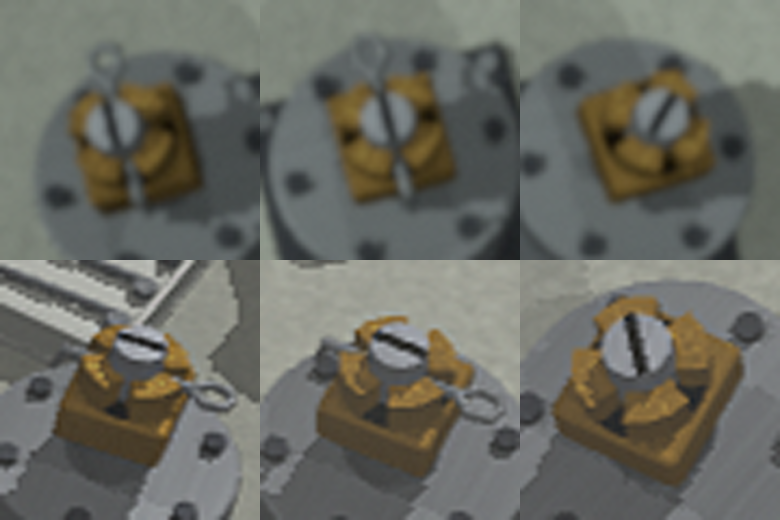

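Run:
```python
from h import *
c,s=load('top0')
def P(cx,cy,z): return ray(c,s,363+(cx-520)/4.333,138+cy/4.333,z)
a,b=P(670,95,.152),P(645,140,.152);d=a-b;print('groove',np.degrees(np.arctan2(d[1],d[0])))
q=[P(x,y,.128) for x,y in((580,100),(680,70),(715,165),(610,200))]
print(q,np.mean(q,0))
for k in range(4):
    d=q[(k+1)%4]-q[k];print(np.degrees(np.arctan2(d[1],d[0])),np.linalg.norm(d))
print(P(660,115,.152))
s=manip.observe();Rt=R.from_euler('xyz',s['ee_rot'],degrees=True)
print(Rt.inv().apply(np.array([.478,-.257,.25])-s['tool_pos'])*1000)
```

```text
groove -36.39032235959694
[array([ 0.50557622, -0.23330398,  0.128     ]), array([ 0.51405802, -0.27749974,  0.128     ]), array([ 0.47108477, -0.28557761,  0.128     ]), array([ 0.46089111, -0.23933998,  0.128     ])] [ 0.48790253 -0.25893033  0.128     ]
-79.13620317652068 0.04500229308947928
-169.35409540276825 0.04372588208652933
102.43268394700654 0.047347954420433415
7.692870749362109 0.04509093317531892
[ 0.48858418 -0.25958577  0.152     ]
[-673.23041486  -67.99972394 -528.52473695]
```

```bash
python3 -m pendant '[[100,0,-60,0,0,0,0],[100,-670,-70,-525,0,65,0],[100,-670,-70,-525,0,65,0],[100,-670,-70,-525,0,65,0],[100,-670,-70,-525,0,65,0],[100,-670,-70,-525,0,65,0],[100,-670,-70,-525,0,65,0],[100,-670,-70,-525,0,65,0],[100,-670,-70,-525,0,65,0],[100,-670,-70,-525,0,65,0],[100,-670,-70,-525,0,65,0],[100,-670,-70,-525,0,65,0]]'
```

```text
time_s: 1.65
tool_pos: [0.4119, -0.1044, 0.25]
ee_rot: [-90.0, -0.0, 9.8]
ft_force: [0.8, 2.0, 0.7]
gripper_width: 0.999
```

```bash
python3 -m pendant '[[100,48,0,-166,0,0,0],[100,48,0,-166,0,0,0],[100,48,0,-166,0,0,0],[100,48,0,-166,0,0,0],[100,48,0,-166,0,0,0]]'
python3 - <<'E'
from h import *
c,s=snap('wrist','w1');print(s['tool_pos'],s['ee_rot'],s['qvel'])
print(proj(c,s,[.488,-.259,.152]))
E
```

```text
time_s: 2.28
tool_pos: [0.4872, -0.2592, 0.2498]
ee_rot: [-90.0, 0.0, 9.8]
ft_force: [-0.1, 0.5, -0.1]
gripper_width: 1.0
[ 0.48716841 -0.25921593  0.24982819] [-8.99997417e+01  3.71520213e-02  9.83965640e+00] [ 0.87536099 -1.2754761   0.59798509  0.05149473  0.06815392 -0.00284902]
(np.float64(280.329419330172), np.float64(195.93311397100922))
```

View pics/w1.png

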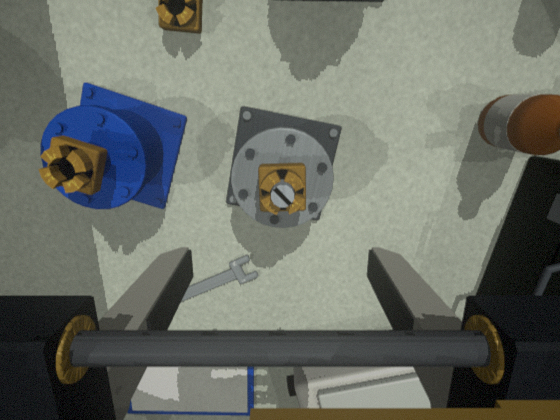

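Run:
```python
from h import *
crop('w1',245,150,320,220,8,'w1c')
```

```text
(no output)
```

View pics/w1c.png

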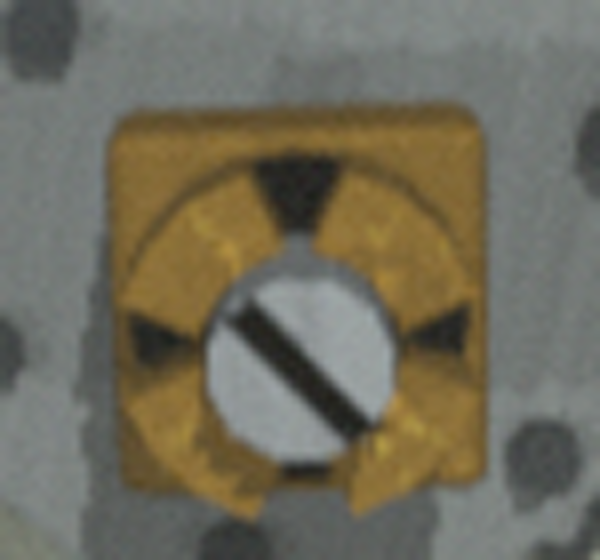

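Run:
```python
from h import *
c,s=load('w1')
P=lambda x,y,z: ray(c,s,245+(x+.5)/8-.5,150+(y+.5)/8-.5,z)
def ang(a,b): d=b-a;return np.degrees(np.arctan2(d[1],d[0]))
print('groove',ang(P(232,308,.152),P(367,432,.152)))
print('slotx',ang(P(163,340,.135),P(440,332,.135)))
print('sloty',ang(P(303,475,.142),P(298,160,.142))-90)
print('backedge',ang(P(125,125,.128),P(470,121,.128)))
print('stud ctr',P(302,366,.152), 'sq ctr L/R',P(108,150,.128),P(490,150,.128))
print('tool',s['tool_pos'])
```

```text
groove -33.76102990155047
slotx 11.524729050058012
sloty 10.82796345938985
backedge 10.48817889484429
stud ctr [ 0.48965805 -0.25812521  0.152     ] sq ctr L/R [ 0.46374836 -0.24242718  0.128     ] [ 0.50837369 -0.2347056   0.128     ]
tool [ 0.48716841 -0.25921593  0.24982819]
```

```bash
python3 -m pendant '[[100,2.6,50,0.6,0,-1.2,0],[100,2.6,95,0.6,0,-1.2,0],[100,2.6,125,0.6,0,-1.2,0],[100,2.6,148,0.6,0,-1.2,0],[100,2.6,148,0.6,0,-1.2,0]]'
python3 - <<'E'
from h import *
c,s=snap('wrist','w2');print(s['tool_pos'],s['ee_rot'],s['ft_force'])
crop('w2',130,150,430,375,2.6,'w2c')
E
```

```text
time_s: 2.95
tool_pos: [0.4888, -0.2565, 0.1014]
ee_rot: [-89.9, 0.1, 11.1]
ft_force: [-0.6, -0.5, -0.3]
gripper_width: 0.999
[ 0.48879821 -0.25647518  0.10142008] [-89.92040413   0.11786838  11.14100976] [-0.62635121 -0.54537885 -0.26467034]
```

View pics/w2c.png

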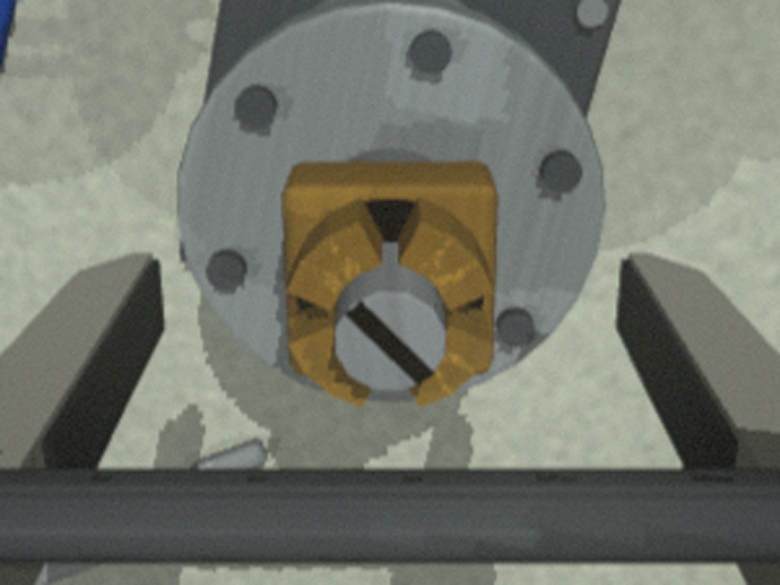

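Run:
```python
from h import *
c,s=load('w2')
P=lambda x,y,z: ray(c,s,130+x/2.6,150+y/2.6,z)
def ang(a,b): d=b-a;return np.degrees(np.arctan2(d[1],d[0]))
print(P(389,342,.152),ang(P(350,306,.152),P(430,381,.152)),ang(P(285,200,.128),P(496,200,.128)), ang(P(300,306,.136),P(478,302,.136)))
q=(P(389,342,.152)-s['tool_pos']);print(R.from_euler('xyz',s['ee_rot'],degrees=True).inv().apply(q)*1000)
```

```text
[ 0.48940725 -0.25846197  0.152     ] -35.35310263107336 11.1414597560497 12.573059874944912
[  0.10960366 -50.58307419  -1.99675946]
```

```bash
python3 -m pendant '[[100,0,0,-2,0,0,0],[40,0,0,-2,0,0,0],[40,0,0,-2,0,0,0],[40,0,0,-2,0,0,0],[40,0,0,-2,0,0,0],[40,0,0,-2,0,0,0],[40,0,0,-2,0,0,0]]'
```

```text
time_s: 3.88
tool_pos: [0.4894, -0.2591, 0.1026]
ee_rot: [-90.0, 0.1, 11.1]
ft_force: [-3.3, -1.3, 1.9]
gripper_width: 0.444
```

```bash
python3 -m pendant '[[0,0,0,0,0,0,0],[0,0,0,0,0,0,0],[0,0,0,0,0,0,0]]'
python3 - <<'E'
from h import *
c,s=snap('wrist','w3')
crop('w3',130,150,430,375,2.6,'w3c')
E
```

```text
time_s: 4.25
tool_pos: [0.4894, -0.2591, 0.1026]
ee_rot: [-90.0, 0.1, 11.1]
ft_force: [-1.9, -0.3, 0.8]
gripper_width: 0.444
```

View pics/w3c.png

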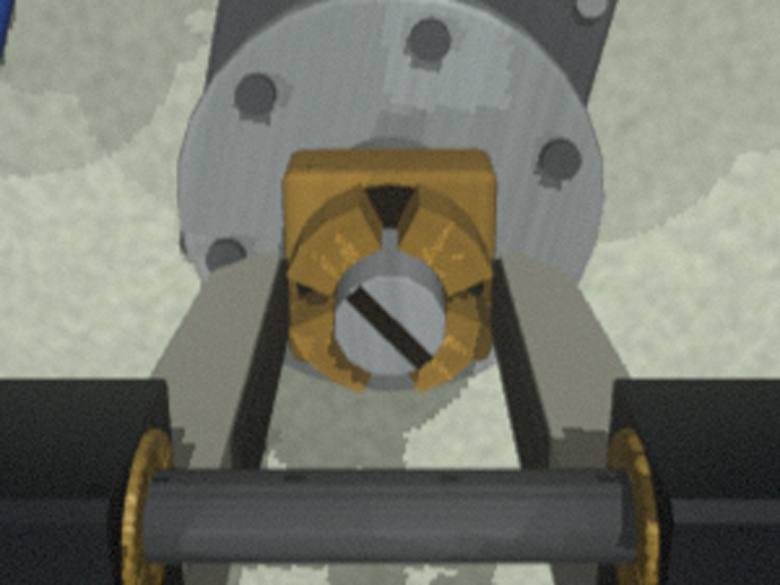

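Both fingers are on opposite flats (edges at crop x≈285 and 495), with the stud centred at (390,312). Next is the turn.

```bash
python3 -m pendant '[[0,0,0,0,0,4,0],[0,0,0,0,0,9,0],[0,0,0,0,0,14,0],[0,0,0,0,0,19,0],[0,0,0,0,0,24,0],[0,0,0,0,0,29,0],[0,0,0,0,0,34,0],[0,0,0,0,0,39,0],[0,0,0,0,0,43,0],[0,0,0,0,0,45,0],[0,0,0,0,0,45,0],[0,0,0,0,0,45,0]]'
python3 - <<'E'
from h import *
c,s=snap('wrist','w4');print(s['ft_torque'])
crop('w4',220,190,340,310,5,'w4c')
E
```

```text
time_s: 5.8
tool_pos: [0.4899, -0.2592, 0.1026]
ee_rot: [-90.0, 0.0, -33.8]
ft_force: [5.5, -0.6, -3.5]
gripper_width: 0.447
[-0.30267177 -0.84608583  0.33731495]
```

View pics/w4c.png

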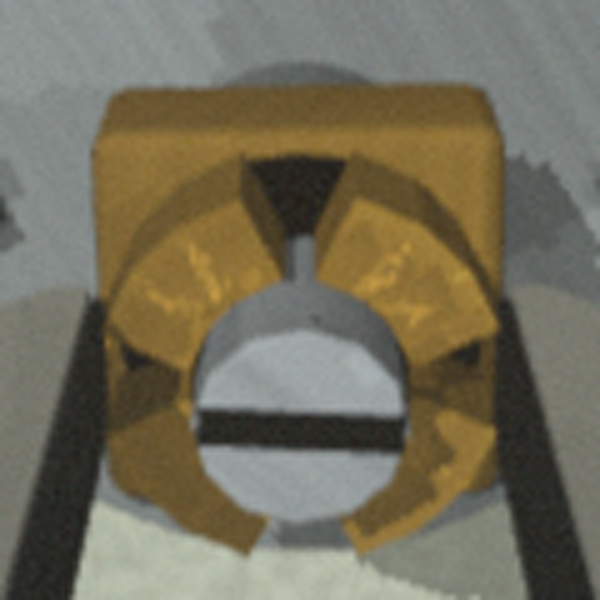

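```bash
cat >> h.py <<'E'
def ang(a,b): d=b-a;return np.degrees(np.arctan2(d[1],d[0]))
E
python3 - <<'E'
from h import *
c,s=load('w4')
P=lambda x,y,z: ray(c,s,220+(x+.5)/5-.5,190+(y+.5)/5-.5,z)
print('groove',ang(P(200,408,.152),P(403,418,.152)),ang(P(203,442,.152),P(403,451,.152)))
print('back',ang(P(125,91,.128),P(475,87,.128)),ang(P(147,357,.135),P(467,355,.135)))
# crown top rim corners at slot (z=.142): upper slot ends, left slot & right slot corner points
print('rim',ang(P(240,155,.142),P(357,153,.142)),ang(P(106,318,.142),P(498,328,.142)),ang(P(106,430,.142),P(494,430,.142)),ang(P(190,370,.142),P(412,368,.142)))
# segment line fit groove
i=cv2.imread('pics/w4.png');g=i.max(2)
x0,x1=262,299
pts=[]
for x in range(x0,x1):
    col=(90-g[268:286,x].astype(float)).clip(0);pts.append((x,268+(col*np.arange(18)).sum()/col.sum()))
pts=np.array(pts);m=np.polyfit(pts[:,0],pts[:,1],1);print(m,np.abs(np.polyval(m,pts[:,0])-pts[:,1]).max())
print('fit',ang(ray(c,s,x0,np.polyval(m,x0),.152),ray(c,s,x1,np.polyval(m,x1),.152)))
E
```

```text
groove -36.98548587391212 -36.73405827344422
back -33.14592924891641 -33.44764780068784
rim -32.795591460199475 -35.441250028234464 -33.84509336792464 -33.27254234070452
[4.33876668e-02 2.63665068e+02] 0.18250396779211542
fit -36.62190654635503
```

```bash
python3 -m pendant '[[0,0,0,0,0,2,0],[0,0,0,0,0,3.3,0],[0,0,0,0,0,3.3,0],[0,0,0,0,0,3.3,0]]'
python3 - <<'E'
from h import *
c,s=snap('wrist','w5');print(s['ft_torque'])
crop('w5',220,190,340,310,5,'w5c')
i=cv2.imread('pics/w5.png');g=i.max(2)
x0,x1=262,299
pts=[]
for x in range(x0,x1):
    col=(90-g[268:286,x].astype(float)).clip(0);pts.append((x,268+(col*np.arange(18)).sum()/col.sum()))
pts=np.array(pts);m=np.polyfit(pts[:,0],pts[:,1],1);print(m,np.abs(np.polyval(m,pts[:,0])-pts[:,1]).max())
print('fit',ang(ray(c,s,x0,np.polyval(m,x0),.152),ray(c,s,x1,np.polyval(m,x1),.152)))
E
```

```text
time_s: 6.35
tool_pos: [0.49, -0.2593, 0.1027]
ee_rot: [-90.0, -0.0, -37.1]
ft_force: [4.2, -0.6, -2.8]
gripper_width: 0.443
[-0.32461227 -0.6222958   0.30681094]
[-9.21142296e-03  2.78433497e+02] 0.2162792993851781
fit -36.566071094339755
```

View pics/w5c.png

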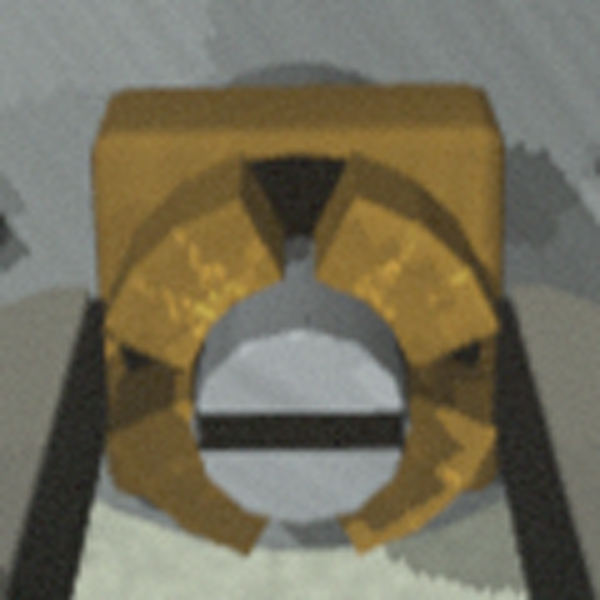

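```bash
python3 -m pendant '[[100,0,0,0,0,0,0],[100,0,0,0,0,0,0],[100,0,0,0,0,0,0],[100,0,0,0,0,0,0],[100,0,0,0,0,0,0],[100,0,-40,0,0,0,0],[100,0,-80,0,0,0,0],[100,0,-80,0,0,0,0],[100,0,-80,0,0,0,0]]'
python3 - <<'E'
from h import *
c,s=snap('wrist','w6');u,v=proj(c,s,[.4895,-.2585,.142]);print(u,v)
crop('w6',int(u)-50,int(v)-50,int(u)+50,int(v)+50,6,'w6c');print(int(u)-50,int(v)-50)
E
```

```text
time_s: 7.52
tool_pos: [0.4896, -0.259, 0.1819]
ee_rot: [-90.0, 0.1, -37.1]
ft_force: [-0.4, -0.1, -0.4]
gripper_width: 1.005
279.6892067531153 216.6894884331395
229 166
```

View pics/w6c.png

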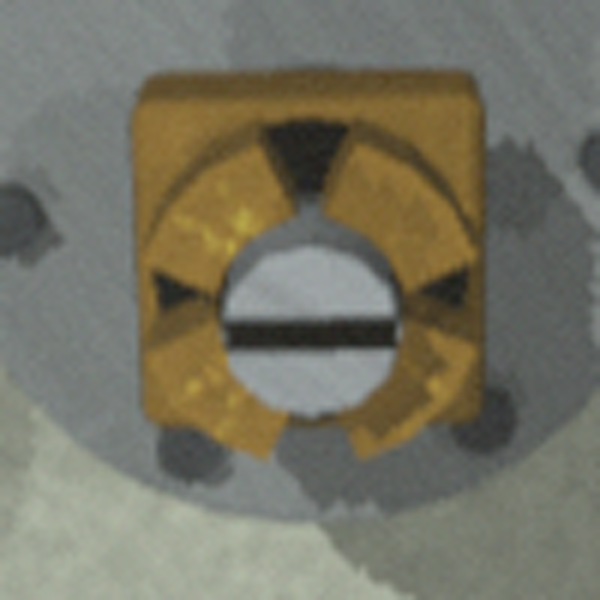

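Run:
```python
from h import *
c,s=load('w6')
P=lambda x,y,z: ray(c,s,229+(x+.5)/6-.5,166+(y+.5)/6-.5,z)
print(ang(P(226,335,.152),P(398,333,.152)),ang(P(172,291,.135),P(450,287,.135)),ang(P(150,77,.128),P(470,73,.128)))
print(manip.close_job())
```

```text
-36.416709560337125 -36.254535581240084 -36.39158081687913
the job is handed in; nothing more can be done
None
```

I turned the nut on the unpinned vessel about 48° (0.83 rad) clockwise, from roughly 11° to its first line-up with the cross hole. Then I opened the gripper, lifted clear and handed the job in at about 7.6 s.

- **Alignment:** After release, the wrist camera put the stud groove at -36.4°. The nut read -36.3° from its slots and -36.4° from its flat, so they agree to within about 0.2°.
- **Contact:** The wrist force was about zero once the gripper was clear. At each reading I took during the grip it was under 7 N.
- **Disagreement:** Early groove readings ran from -33.8° to -36.4°, so the first 45° turn stopped about 3° short. I corrected it with a further 3.3° clockwise before letting go and never turned the nut back.
- **Not checked directly:** I couldn't measure snugness. I infer it because this was the first line-up clockwise, and 0.83 rad is within the stated 0.55–1.25 rad.

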